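# Make up two packing kits in their trays

### The job

Make up the two grey kit trays. In the tray with the glue stick, lay the black adapter brick in the bay to the left of the glue stick and set the small teal roll of tape flat and centred on top of the brick; in the tray with the red pen, lay the yellow box cutter in the bay to the left of the pen and the marker in the bay to the right of it. Left and right are as the robot sees them; everything lies flat and lengthwise along the middle of its bay, not across the ridges and about level with the middle of the tray.

Things in the scene. Friction and masses are not known exactly. Their poses are not given: they have to be found in the camera images.
- tray_glue: Grey tray, fixed, 212 mm (y) x 150 (x). Origin under its centre at table height; x away from the robot, y to its left. Three bays along x, open-ended: middle 52 mm wide, sides 72, centred at y = +66 (left) and -66 mm (right). Floor 13 mm, ridges (4 wide) 19 mm above the table. A white and orange glue stick, 88 mm long, top 38 mm above the table, is fixed lengthwise in the middle bay.
- tray_pen: Grey tray, fixed, 212 mm (y) x 150 (x). Origin under its centre at table height; x away from the robot, y to its left. Three bays along x, open-ended: middle 52 mm wide, sides 72, centred at y = +66 (left) and -66 mm (right). Floor 13 mm, ridges (4 wide) 19 mm above the table. A thin red pen, 145 mm long, top 22 mm above the table, is fixed lengthwise in the middle bay.
- brick_c (a point): Black power adapter brick, loose, 56 mm wide (its x) by 116 mm long (its y) by 34 mm high, flat top. The point is its centre, 17 mm above its underside; z up.
- tape_c (a point): Narrow ring-shaped roll of tape, teal outside, loose, lying flat: outer diameter 60 mm, bore about 46 mm, 15 mm high. The point is the centre of the ring, 7.5 mm above its underside; z up.
- cutter_c (a point): Yellow box cutter with its blade drawn in, loose, lying flat: body 22 mm wide (its x), 145 mm long (its y), 14 mm high, with a small slide knob on top up to 20 mm and a metal nose that stands out another 15 mm at its -y end. The point is the centre of the body, 7 mm above its underside; z up.
- marker_c (a point): Marker pen, white with a black cap, loose, lying flat: 17 mm thick (its x), 135 mm long (its y), 16 mm high. The point is its centre, 8 mm above its underside.
Not all that is in view belongs to the job. What is meant by the part that bears tape_c is not purple, and is the smaller of those in its own colour.

How it is judged:
By the outcome, as a careful person would: the job done as asked, in the order asked, and still so for the second after the job is handed in, with the robot touching nothing.
It also fails if it takes over 90 s, if anything falls off the work surface, if the arm or the gripper's body presses on something with over 40 N, if the wrist force passes 120 N, or if a joint passes its speed limit or range.

### The arm

A 6-joint arm with a two-finger parallel gripper is mounted at the origin on a cart in front of the work surface, level with it; the furniture and walls round the work are solid. World frame = base frame: x ahead of the robot, y to its left, z up, the work surface at z = 0. Lengths are in m, angles in rad, forces in N, time in s.
With the tool pointing down it reaches from about 0.3 to 0.75 m from the base axis. Payload 8.5 kg.
Tool frame: the origin (TCP) lies on the centre line of the jaws, within the pads' length; the fingertips stand 22 mm ahead of it and the grasp point (between the pads) lies 3 mm ahead of it; z points along the fingers, y is the line along which they close (so a half turn about z gives the same grasp; the last joint's range is limited). The gripper opens to 85 mm and grips with 20 to 120 N. Pads are 22 mm wide; open, the fingers measure 114 mm over their backs; the gripper's body (76 mm by 85 mm) begins 54 mm behind the grasp point. The pads swing forward as they close: fully open they stand 13 mm farther back than shut.
Start: joints at [0.946, 0.381, 1.297, -0, 1.464, -0.215], TCP at [0.219, 0.504, 0.253] pointing down, gripper open.
Joint ranges: [-3.11, 3.11], [-0.89, 2.33], [0.22, 2.48], [-1.42, 4.56], [0.17, 2.85], [-2.88, 2.88]. Speed limits (rad/s): [2.39, 2.39, 3.14, 3.14, 3.14, 3.14].

### API

Orientations are given as a unit quaternion [w, x, y, z].
In Python, from workcell import manip gives the robot as it stands.
- The arm moves only by the shell command python3 -m handwheel 'ROWS' [FORCE]. ROWS is JSON, a list of rows, each an object with "dp": the shift along the tool's x, y, z in m, a list of three; "delta_rot": the turn, a rotation vector about the tool's x, y, z in rad, a list of three; "fingers": the gripper command: -1 is shut, 1 is fully open, values between are in proportion. A call has 1 to 5 rows; each row shifts and turns the commanded pose from where the row before left it, along the tool's axes as they then stand; what a row does not reach is not made up. A row lasts 1/8 s, in which the tool goes at most 62.5 mm and 10.7 degrees, less where a joint would pass 70% of its speed; a pose out of reach is approached as far as the arm can. A call with a gripper value outside its range is refused whole. The fingers move at their own pace and stop on an object; FORCE is the grip in N (left out, the last holds). Time passes only in rows, so rows that do not move let the fingers close. It gives the time, the measured TCP pose, the force, the opening and the grip force at its end, in the units of the state.
- manip.state(): the state, without advancing time (a new reading comes with each control period).
- manip.read_camera(name): name is "scene" or "top" or "wrist"; returns a dict with "image" (480x640x3 uint8, blue, green, red), "camera_matrix" (3x3 intrinsics, pixels), "k1" (the pictures are not rectified: a ray, as slopes to the right and down, at radius r is drawn at 1 + k1 r^2 times it, then the intrinsics apply), "rvec" (rotation vector, rad) and "tvec" (3), from world to camera coordinates, as OpenCV has them. Camera axes: x right, y down, z forward; pixel columns grow to the right and rows downward; lengths in m; the calibration is good to about 2 mm. A picture is of the moment at which its call begins. There is no depth.
- manip.job_done(): hands the job in; it is judged then, once.
Trained networks look in the newest picture that a camera, given by its name, has taken for a name from the list of things; names that differ only in an ending like _2 or _b are one class to them, and where a whole thing is asked for, a point or a joint stands for the part that bears it (a point fixed in the world has none). Each returns a list of dicts, best first, with "score" (0 to 1); they miss things now and then, are a little off and sometimes report something else, mostly with a low value. They report only what shows in the picture. A call takes as long as a camera call. They do not tell look-alikes from the thing itself.
- manip.search_frame(camera, label): "pixel" ([column, row] in pixels, amid what is visible of it).
- manip.regions_of(camera, label): "region" (480x640 bool, what is visible of it) and "pixel" ([column, row] in pixels, amid what is visible of it).
The state is a dict: "time": time; "q": joint angles; "qvel": joint speeds; "joint_torque": joint torques, N m; "tool_pos": TCP position; "orientation": TCP orientation; "contact_force": force on the tool from outside, world axes, zero at the start; "moment": the same for the moment, N m; "gripper_width": opening from 0.0 (shut) to 1.0 (fully open); "grasp_force": force on a finger pad.
Only numpy, scipy, OpenCV 4.12 (cv2) and the standard library are available. Lean on these libraries where they do the work, as an engineer would, in place of code of your own. Each camera call takes 0.05 s, during which the arm holds its last target. There are 200 camera calls.

## Working session

There is one attempt and no reset: what is moved stays moved. The work goes in short steps, Python scripts to look and compute and a shell command to move; the robot and the scene stay as the last step left them, time stands still between calls to the robot, and variables do not carry over. Pictures are saved under pics/ and viewed, at most 16 in all, crops included, and the job is handed in when it is done.

```bash
mkdir -p pics; ls
cat > h.py <<'E'
from workcell import manip
import numpy as np, cv2
from scipy.spatial.transform import Rotation as R
def cam(n,save=None):
    c=manip.read_camera(n)
    if save: cv2.imwrite('pics/'+save,c['image'])
    return c
def px2w(c,px,z):
    px=np.atleast_2d(np.array(px,float)); K=c['camera_matrix'];k1=c['k1']
    D=np.array([k1,0,0,0,0],float)
    u=cv2.undistortPoints(px.reshape(-1,1,2),np.array(K,float),D).reshape(-1,2)
    Rm=cv2.Rodrigues(np.array(c['rvec'],float))[0]; t=np.array(c['tvec'],float).ravel()
    o=-Rm.T@t; d=np.c_[u,np.ones(len(u))]@Rm
    return o+d*((z-o[2])/d[:,2])[:,None]
def w2px(c,P):
    return cv2.projectPoints(np.atleast_2d(np.array(P,float)),np.array(c['rvec'],float),np.array(c['tvec'],float),np.array(c['camera_matrix'],float),np.array([c['k1'],0,0,0,0],float))[0].reshape(-1,2)
E
python3 - <<'E'
from h import *
s=manip.state(); print(s)
for n in('top','scene'):
    c=cam(n,n+'0.png')
    print(n,c['k1'],px2w(c,[[0,0],[639,0],[0,479],[639,479]],0).round(3).tolist())
    for l in('tray_glue','tray_pen','brick_c','tape_c','cutter_c','marker_c'):
        print(l,[(np.round(d['pixel']).tolist(),round(d['score'],2),px2w(c,d['pixel'],0.015).round(3).tolist()) for d in manip.search_frame(n,l)])
E
```

```text
pics
{'time': 0.0, 'q': array([ 9.45694461e-01,  3.81182650e-01,  1.29831153e+00,  1.15666366e-06,
        1.46358736e+00, -2.15319635e-01]), 'qvel': array([ 0.00137315,  0.00032313, -0.0017048 , -0.00151622, -0.00113152,
       -0.00102694]), 'joint_torque': array([ 5.13769410e-04, -4.48471355e+01, -2.31280929e+01, -1.46808106e-04,
        4.80116112e-03, -2.21307772e-06]), 'tool_pos': array([0.21896976, 0.5042272 , 0.2527018 ]), 'orientation': array([-3.04221674e-04,  2.03460559e-01,  9.79082860e-01, -6.79442030e-04]), 'contact_force': array([-0.41751558, -1.68556854, -0.51135902]), 'moment': array([ 0.01275163,  0.00472551, -0.00364597]), 'grasp_force': 0.0, 'gripper_width': 1.000668692290601}
top -0.0898724868586652 [[1.042, 0.907, 0.0], [1.011, -0.563, 0.0], [-0.022, 0.88, 0.0], [-0.054, -0.486, 0.0]]
tray_glue [([282.0, 168.0], 0.63, [[0.619, 0.261, 0.015]])]
tray_pen [([404.0, 166.0], 0.65, [[0.619, 0.012, 0.015]])]
brick_c [([240.0, 268.0], 0.62, [[0.421, 0.347, 0.015]])]
tape_c [([166.0, 268.0], 0.71, [[0.424, 0.495, 0.015]]), ([284.0, 335.0], 0.68, [[0.287, 0.263, 0.015]]), ([309.0, 272.0], 0.61, [[0.409, 0.209, 0.015]])]
cutter_c [([426.0, 256.0], 0.96, [[0.436, -0.025, 0.015]]), ([239.0, 266.0], 0.52, [[0.425, 0.349, 0.015]])]
marker_c [([360.0, 261.0], 0.87, [[0.429, 0.107, 0.015]])]
scene 0.008020006716456652 [[1.51, 3.596, 0.0], [4.047, 0.179, 0.0], [-0.073, 0.292, 0.0], [0.408, -0.354, 0.0]]
tray_glue [([340.0, 233.0], 0.88, [[0.612, 0.242, 0.015]]), ([298.0, 289.0], 0.38, [[0.419, 0.203, 0.015]])]
tray_pen [([450.0, 276.0], 0.97, [[0.617, -0.005, 0.015]])]
brick_c [([240.0, 257.0], 0.92, [[0.425, 0.352, 0.015]])]
tape_c [([237.0, 312.0], 0.92, [[0.31, 0.249, 0.015]]), ([291.0, 279.0], 0.73, [[0.433, 0.229, 0.015]]), ([193.0, 245.0], 0.73, [[0.398, 0.458, 0.015]])]
cutter_c [([425.0, 339.0], 0.69, [[0.447, -0.038, 0.015]])]
marker_c [([343.0, 310.0], 0.88, [[0.423, 0.105, 0.015]])]
```

View pics/top0.png

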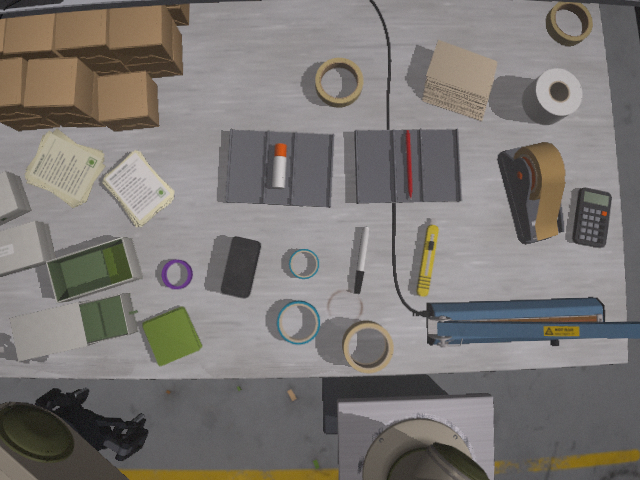

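View pics/scene0.png

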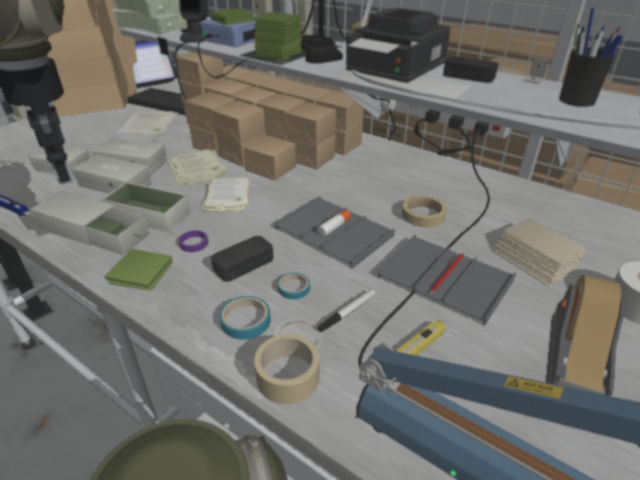

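Top view: glue tray at (277,168), pen tray at (404,166), brick (240,267), small teal roll (303,263) (the larger one at (298,322) is a decoy), marker (361,260), cutter (428,258). The scene view agrees with this. Next I fit the poses to silhouettes.

```bash
cat > fit.py <<'E'
from h import *
from scipy.optimize import minimize
def box(w,l,z0,z1,y0=0,x0=0): return np.array([[x0+a*w/2,y0+b*l/2,z] for a in(-1,1) for b in(-1,1) for z in(z0,z1)])
ring=np.array([[.03*np.cos(a),.03*np.sin(a),z] for a in np.linspace(0,6.28,40) for z in(0,.015)])
M={'tray_glue':box(.150,.212,0,.019),'tray_pen':box(.150,.212,0,.019),'brick_c':box(.056,.116,0,.034),'tape_c':ring,
'cutter_c':np.r_[box(.022,.145,0,.014),box(.014,.015,.003,.009,-.08)],'marker_c':box(.015,.135,0,.016)}
S=4
def hullmask(pts,shape=(480,640),s=1):
    m=np.zeros((shape[0],shape[1]),np.uint8)
    cv2.fillConvexPoly(m,cv2.convexHull(np.round(pts*16).astype(np.int32)),255,cv2.LINE_AA,4); return m/255.
def regs(cs,l,xy):
    out=[]
    for n in cs:
        c=cam(n)
        p=w2px(c,[xy[0],xy[1],.01])[0]
        ds=[d for d in manip.regions_of(n,l) if np.hypot(*(np.array(d['pixel'])-p))<45]
        if ds:
            d=min(ds,key=lambda d:np.hypot(*(np.array(d['pixel'])-p)))
            m=d['region'].astype(np.uint8); 
            n_,lab,st,_=cv2.connectedComponentsWithStats(m); m=(st[lab,4]*(lab>0)>=max(20,.1*st[1:,4].max()))
            pts=np.argwhere(m)[:,::-1].astype(float)
            out.append((n,c,hullmask(pts),m))
    return out
def fit(l,x0,obs,z=0):
    def cost(v):
        a=v[2];Rz=np.array([[np.cos(a),-np.sin(a),0],[np.sin(a),np.cos(a),0],[0,0,1]])
        P=M[l]@Rz.T+[v[0],v[1],z]; e=0
        for n,c,m,_ in obs:
            r=hullmask(w2px(c,P)); e+=1-np.minimum(r,m).sum()/np.maximum(r,m).sum()
        return e/len(obs)
    best=None
    for da in(-.15,0,.15):
        x=np.array(x0,float)+[0,0,da]
        r=minimize(cost,x,method='Nelder-Mead',options=dict(initial_simplex=[x,x+[.01,0,0],x+[0,.01,0],x+[0,0,.1]],xatol=1e-4,fatol=1e-5))
        if best is None or r.fun<best.fun: best=r
    return best
E
python3 - <<'E'
from fit import *
G={'tray_glue':(.62,.265,0),'tray_pen':(.62,.012,0),'brick_c':(.422,.345,-.2),'tape_c':(.42,.22,0),'cutter_c':(.436,-.027,1.45-1.57),'marker_c':(.43,.105,-.1)}
for l,x0 in G.items():
    o=regs(('top','scene'),l,x0)
    print(l,[a[0] for a in o],end=' ')
    for ob in [o]+[[a] for a in o]:
        r=fit(l,x0,ob); print(r.x.round(4).tolist(),round(r.fun,3),end=' | ')
    print()
E
```

```text
tray_glue ['top', 'scene'] [0.6233, 0.265, -0.0709] 0.07 | [0.6227, 0.2643, -0.0765] 0.036 | [0.6321, 0.2657, -0.076] 0.086 | 
tray_pen ['top', 'scene'] [0.6211, 0.0051, 0.001] 0.034 | [0.6202, 0.0053, 0.005] 0.022 | [0.6249, 0.0051, -0.0069] 0.038 | 
brick_c ['top', 'scene'] [0.4235, 0.3453, 1.3348] 0.076 | [0.4228, 0.3449, 1.3492] 0.063 | [0.4265, 0.3465, 1.3671] 0.074 | 
tape_c ['top', 'scene'] [0.4268, 0.22, 0.1886] 0.083 | [0.4268, 0.22, -0.1037] 0.028 | [0.4312, 0.2218, 0.0741] 0.128 | 
cutter_c ['top', 'scene'] [0.4287, -0.0282, 1.3719] 0.264 | [0.4273, -0.0284, 1.3705] 0.103 | [0.4751, -0.0375, 1.3589] 0.368 | 
marker_c ['top', 'scene'] [0.4329, 0.1047, 1.405] 0.193 | [0.4321, 0.1047, 1.3992] 0.097 | [0.4365, 0.1057, 1.4562] 0.265 |
```

```bash
cat > go.py <<'E'
# usage: go.py x y z yawdeg(tool y axis)  -> total tool-frame shift, then turn
import sys; from h import *
def plan(x,y,z,yaw):
    s=manip.state(); q=s['orientation']; Rt=R.from_quat([q[1],q[2],q[3],q[0]])
    d=Rt.inv().apply(np.array([x,y,z])-s['tool_pos'])
    a=np.radians(yaw); best=None
    for k in(0,np.pi):
        ty=np.array([np.cos(a+k),np.sin(a+k),0]); tz=np.array([0,0,-1.]); tx=np.cross(ty,tz)
        rv=(Rt.inv()*R.from_matrix(np.c_[tx,ty,tz])).as_rotvec()
        if best is None or np.linalg.norm(rv)<np.linalg.norm(best): best=rv
    print('t',round(s['time'],2),'pos',s['tool_pos'].round(4),'q6',s['q'][5].round(2),'F',s['contact_force'].round(1),'w',round(s['gripper_width'],3),'gf',round(s['grasp_force'],1))
    print('dp',d.round(4),'rot',best.round(4))
if __name__=='__main__': plan(*map(float,sys.argv[1:]))
E
python3 go.py .40 .345 .25 77
```

```text
t 1.9 pos [0.2191 0.5044 0.2533] q6 -0.22 F [ 1.   0.2 -0.4] w 0.999 gf 0.0
dp [-0.2294 -0.0742  0.0033] rot [ 0.     -0.     -0.1829]
```

```bash
python3 -m handwheel '[{"dp":[-0.0459,-0.0148,0],"delta_rot":[0,0,0],"fingers":1},{"dp":[-0.0459,-0.0148,0],"delta_rot":[0,0,0],"fingers":1},{"dp":[-0.0459,-0.0148,0],"delta_rot":[0,0,0],"fingers":1},{"dp":[-0.0459,-0.0148,0],"delta_rot":[0,0,0],"fingers":1},{"dp":[-0.0459,-0.0148,0],"delta_rot":[0,0,0],"fingers":1}]' 30
python3 -m handwheel '[{"dp":[0,0,0],"delta_rot":[0,0,-0.09],"fingers":1},{"dp":[0,0,0],"delta_rot":[0,0,-0.09],"fingers":1},{"dp":[0,0,0],"delta_rot":[0,0,0],"fingers":1}]'
python3 - <<'E'
from fit import *
c=cam('wrist','w0.png'); print(px2w(c,[[0,0],[639,0],[0,479],[639,479]],0).round(3).tolist())
o=regs(('wrist',),'brick_c',(.423,.345)); 
for a in(1.34,1.4): r=fit('brick_c',(.423,.345,a),o); print(r.x,r.fun)
o=regs(('wrist',),'tape_c',(.427,.22)); 
if o: r=fit('tape_c',(.427,.22,0),o); print(r.x,r.fun)
import go; go.plan(.423,.345,.25,77)
E
```

```text
time: 2.52
tool_pos: [0.4012, 0.344, 0.2534]
orientation: [0.0, 0.203, 0.979, 0.0]
contact_force: [0.1, 1.2, 0.3]
gripper_width: 1.001
grasp_force: 0.0
time: 2.9
tool_pos: [0.4002, 0.345, 0.2533]
orientation: [-0.0, 0.115, 0.993, -0.0]
contact_force: [-0.1, 0.5, 0.1]
gripper_width: 1.0
grasp_force: 0.0
[[0.204, 0.143, 0.0], [0.314, 0.614, 0.0], [0.637, -0.07, 0.0], [0.795, 0.613, 0.0]]
[0.42673917 0.34388805 1.32484095] 0.05353133600622817
[0.4268606  0.34395124 1.31880405] 0.05353931786783217
[0.43063066 0.21910485 0.19076202] 0.015265393725293452
t 3.15 pos [0.4    0.3452 0.2533] q6 -0.85 F [ 0.1 -0.5  0.5] w 0.997 gf 0.0
dp [-0.0224  0.005   0.0033] rot [ 0.     -0.     -0.0036]
```

View pics/w0.png

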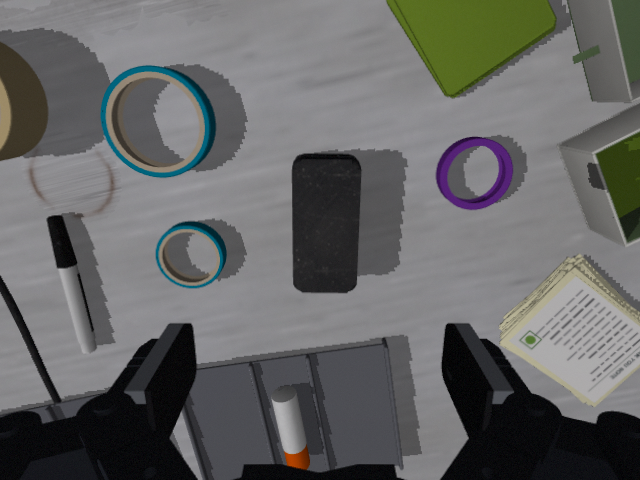

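Wrist view: brick at (327,223), nearly aligned with the tool; small teal roll at (191,255); marker at (75,285); glue tray at the bottom.

```bash
python3 go.py .4255 .344 .033 76.3
```

```text
t 3.15 pos [0.4    0.3452 0.2533] q6 -0.85 F [ 0.1 -0.5  0.5] w 0.997 gf 0.0
dp [-0.0251  0.0046  0.2203] rot [ 0.     -0.      0.0086]
```

```bash
python3 -m handwheel '[{"dp":[-0.0251,0.0046,0.03],"delta_rot":[0,0,0.0086],"fingers":1},{"dp":[0,0,0.055],"delta_rot":[0,0,0],"fingers":1},{"dp":[0,0,0.055],"delta_rot":[0,0,0],"fingers":1},{"dp":[0,0,0.05],"delta_rot":[0,0,0],"fingers":1},{"dp":[0,0,0.03],"delta_rot":[0,0,0],"fingers":1}]' 40
python3 -m handwheel '[{"dp":[0,0,0],"delta_rot":[0,0,0],"fingers":-1},{"dp":[0,0,0],"delta_rot":[0,0,0],"fingers":-1},{"dp":[0,0,0],"delta_rot":[0,0,0],"fingers":-1},{"dp":[0,0,0],"delta_rot":[0,0,0],"fingers":-1},{"dp":[0,0,0],"delta_rot":[0,0,0],"fingers":-1}]' 40
```

```text
time: 3.78
tool_pos: [0.4249, 0.3436, 0.031]
orientation: [-0.001, 0.119, 0.993, -0.001]
contact_force: [0.7, -0.1, 0.4]
gripper_width: 0.998
grasp_force: 0.0
time: 4.4
tool_pos: [0.4261, 0.3442, 0.0346]
orientation: [0.001, 0.119, 0.993, 0.001]
contact_force: [-0.3, -0.5, 6.7]
gripper_width: 0.636
grasp_force: 45.1
```

```bash
python3 -m handwheel '[{"dp":[0,0,-0.04],"delta_rot":[0,0,0],"fingers":-1},{"dp":[0,0,-0.05],"delta_rot":[0,0,0],"fingers":-1},{"dp":[0,0,-0.03],"delta_rot":[0,0,0],"fingers":-1},{"dp":[0,0,0],"delta_rot":[0,0,0],"fingers":-1}]'
python3 - <<'E'
from fit import *
for n in ('top','scene'):
    o=regs((n,),'brick_c',(.426,.344)) 
    if o:
        for z in(.118,): r=fit('brick_c',(.425,.345,1.33),o,z); print(n,r.x.round(4),r.fun)
c=cam('wrist')
for l,x0 in(('tray_glue',(.623,.2645,-.075)),('tray_pen',(.621,.005,0))):
    o=regs(('wrist',),l,x0)
    if o: r=fit(l,x0,o); print(l,r.x.round(4),r.fun)
import go; go.plan(.628,.330,.15,85.8)
E
```

```text
time: 4.9
tool_pos: [0.4263, 0.3442, 0.1554]
orientation: [0.002, 0.119, 0.993, 0.001]
contact_force: [-0.0, 0.8, -2.1]
gripper_width: 0.635
grasp_force: 44.1
top [0.4205 0.3371 1.349 ] 0.5028731792062007
t 5.35 pos [0.4255 0.3438 0.1527] q6 -0.87 F [-0.4 -0.3 -1.2] w 0.634 gf 44.1
dp [-0.2     0.0344  0.0025] rot [-0.0007 -0.001  -0.1652]
```

```bash
python3 -m handwheel '[{"dp":[-0.04,0.0069,0],"delta_rot":[0,0,0],"fingers":-1},{"dp":[-0.05,0.0086,0],"delta_rot":[0,0,0],"fingers":-1},{"dp":[-0.05,0.0086,0],"delta_rot":[0,0,0],"fingers":-1},{"dp":[-0.04,0.0069,0],"delta_rot":[0,0,0],"fingers":-1},{"dp":[-0.02,0.0034,0],"delta_rot":[0,0,0],"fingers":-1}]'
python3 -m handwheel '[{"dp":[0,0,0],"delta_rot":[0,0,-0.08],"fingers":-1},{"dp":[0,0,0],"delta_rot":[0,0,-0.085],"fingers":-1},{"dp":[0,0,0],"delta_rot":[0,0,0],"fingers":-1},{"dp":[0,0,0],"delta_rot":[0,0,0],"fingers":-1}]'
python3 - <<'E'
from fit import *
c=cam('wrist','w1.png'); cam('top','top1.png')
P=[]
import go; go.plan(.628,.330,.05,85.8)
E
```

```text
time: 5.98
tool_pos: [0.6299, 0.3294, 0.1521]
orientation: [-0.0, 0.12, 0.993, -0.0]
contact_force: [-0.6, 0.8, -3.0]
gripper_width: 0.636
grasp_force: 44.0
time: 6.48
tool_pos: [0.628, 0.3301, 0.1531]
orientation: [-0.0, 0.037, 0.999, -0.0]
contact_force: [-0.1, -0.2, -2.1]
gripper_width: 0.636
grasp_force: 44.0
t 6.58 pos [0.628  0.3301 0.1532] q6 -1.18 F [ 0.1 -0.5 -1.6] w 0.634 gf 44.0
dp [ 0.000e+00 -1.000e-04  1.032e-01] rot [-0.     -0.0001 -0.001 ]
```

View pics/w1.png

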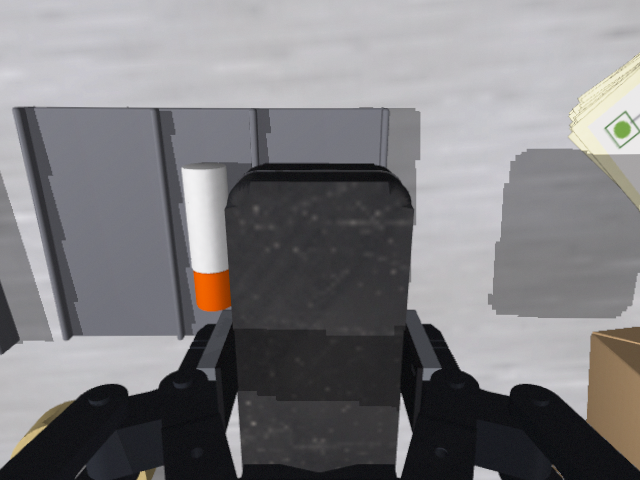

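View pics/top1.png

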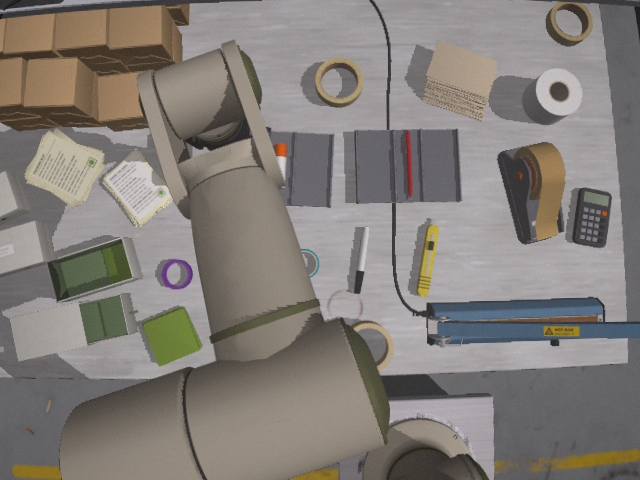

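Run:
```python
from h import *
c=cam('wrist')
print(px2w(c,[[18,108],[388,108],[66,338],[155,108],[254,108],[181,338]],.019).round(4).tolist())
print(px2w(c,[[320,182],[235,185],[405,185],[238,450],[398,450]],.152).round(4).tolist())
print(px2w(c,[[320,165]],.120).round(4).tolist())
a=-.075
for x,y in((-.075,-.106),(-.075,.106),(.075,-.106),(-.075,-.028),(-.075,.028),(.075,-.028)):
    print(np.round([.623+x*np.cos(a)-y*np.sin(a),.2645+x*np.sin(a)+y*np.cos(a)],4))
```

```text
[[0.5441, 0.1672, 0.019], [0.5583, 0.3739, 0.019], [0.6909, 0.1553, 0.019], [0.549, 0.2429, 0.019], [0.5528, 0.2984, 0.019], [0.6969, 0.2315, 0.019]]
[[0.5712, 0.3342, 0.152], [0.5703, 0.3099, 0.152], [0.5739, 0.3584, 0.152], [0.6652, 0.2983, 0.152], [0.6692, 0.3549, 0.152]]
[[0.5714, 0.3343, 0.12]]
[0.5403 0.1644]
[0.5562 0.3758]
[0.6898 0.1532]
[0.5461 0.2422]
[0.5503 0.298 ]
[0.6957 0.231 ]
```

The wrist view shows the tray edges parallel to the gripper and the brick (cols 232–410) over the left bay; offsets are within 1–2 mm. Lowering.

```bash
python3 -m handwheel '[{"dp":[-0.0012,0.0006,0.03],"delta_rot":[0,0,0],"fingers":-1},{"dp":[0,0,0.04],"delta_rot":[0,0,0],"fingers":-1},{"dp":[0,0,0.024],"delta_rot":[0,0,0],"fingers":-1},{"dp":[0,0,0.008],"delta_rot":[0,0,0],"fingers":-1},{"dp":[0,0,0.002],"delta_rot":[0,0,0],"fingers":-1}]'
python3 go.py .629 .3308 .0476 85.8
```

```text
time: 7.25
tool_pos: [0.6296, 0.3307, 0.0498]
orientation: [0.0, 0.037, 0.999, 0.0]
contact_force: [0.1, -1.0, -2.5]
gripper_width: 0.637
grasp_force: 43.9
t 7.25 pos [0.6296 0.3307 0.0498] q6 -1.18 F [ 0.1 -1.  -2.5] w 0.637 gf 43.9
dp [0.0006 0.     0.0022] rot [ 0.0003  0.0006 -0.0003]
```

```bash
python3 -m handwheel '[{"dp":[0,0,0.0015],"delta_rot":[0,0,0],"fingers":-1},{"dp":[0,0,0.001],"delta_rot":[0,0,0],"fingers":-1},{"dp":[0,0,0],"delta_rot":[0,0,0],"fingers":-1}]'
```

```text
time: 7.62
tool_pos: [0.6297, 0.3307, 0.0477]
orientation: [0.001, 0.037, 0.999, 0.0]
contact_force: [0.2, -0.1, 1.2]
gripper_width: 0.634
grasp_force: 44.3
```

```bash
python3 -m handwheel '[{"dp":[0,0,0],"delta_rot":[0,0,0],"fingers":0.6},{"dp":[0,0,0],"delta_rot":[0,0,0],"fingers":0.6},{"dp":[0,0,-0.02],"delta_rot":[0,0,0],"fingers":0.6},{"dp":[0,0,-0.06],"delta_rot":[0,0,0],"fingers":0.6},{"dp":[0,0,-0.06],"delta_rot":[0,0,0],"fingers":0.6}]'
python3 go.py .41 .22 .20 82
```

```text
time: 8.25
tool_pos: [0.6291, 0.3305, 0.1884]
orientation: [-0.0, 0.037, 0.999, -0.0]
contact_force: [0.6, -0.5, 1.3]
gripper_width: 0.801
grasp_force: 0.0
t 8.25 pos [0.6291 0.3305 0.1884] q6 -1.18 F [ 0.6 -0.5  1.3] w 0.801 gf 0.0
dp [ 0.2104 -0.1263 -0.0115] rot [-0.0003 -0.0006  0.0661]
```

```bash
python3 -m handwheel '[{"dp":[0.036,-0.0248,0],"delta_rot":[0,0,0],"fingers":0.9},{"dp":[0.036,-0.0248,0],"delta_rot":[0,0,0],"fingers":0.9},{"dp":[0.036,-0.0248,0],"delta_rot":[0,0,0],"fingers":0.9},{"dp":[0.036,-0.0248,0],"delta_rot":[0,0,0],"fingers":0.9},{"dp":[0.036,-0.0248,0],"delta_rot":[0,0,0],"fingers":0.9}]'
python3 -m handwheel '[{"dp":[0,0,0],"delta_rot":[0,0,0],"fingers":0.9},{"dp":[0,0,0],"delta_rot":[0,0,0],"fingers":0.9}]'
python3 - <<'E'
from fit import *
cam('wrist','w2.png')
o=regs(('wrist',),'tape_c',(.429,.2195))
if o: r=fit('tape_c',(.429,.2195,0),o); print(r.x.round(4),r.fun)
o=regs(('wrist',),'marker_c',(.432,.105))
if o: r=fit('marker_c',(.432,.105,1.4),o); print(r.x.round(4),r.fun)
c=cam('top','top2.png')
o=regs(('top',),'brick_c',(.63,.331))
if o: r=fit('brick_c',(.63,.331,1.5),o,.013); print(r.x.round(4),r.fun)
import go; go.plan(.429,.2195,.03,86)
E
```

```text
time: 8.88
tool_pos: [0.4394, 0.2195, 0.1871]
orientation: [0.0, 0.037, 0.999, 0.0]
contact_force: [0.4, -0.0, 1.1]
gripper_width: 0.949
grasp_force: 0.0
time: 9.12
tool_pos: [0.4415, 0.2203, 0.1873]
orientation: [0.001, 0.037, 0.999, 0.0]
contact_force: [0.2, -0.7, -0.0]
gripper_width: 0.955
grasp_force: 0.0
[0.43   0.2193 0.0411] 0.015922780653719215
[0.4368 0.1043 1.3643] 0.23032269396010552
[0.6257 0.33   1.5023] 0.06631216581862065
t 9.53 pos [0.4409 0.2203 0.1867] q6 -1.27 F [0.6 0.8 0.8] w 0.951 gf 0.0
dp [ 0.0118 -0.0016  0.1567] rot [-0.0001 -0.0002 -0.0034]
```

View pics/w2.png

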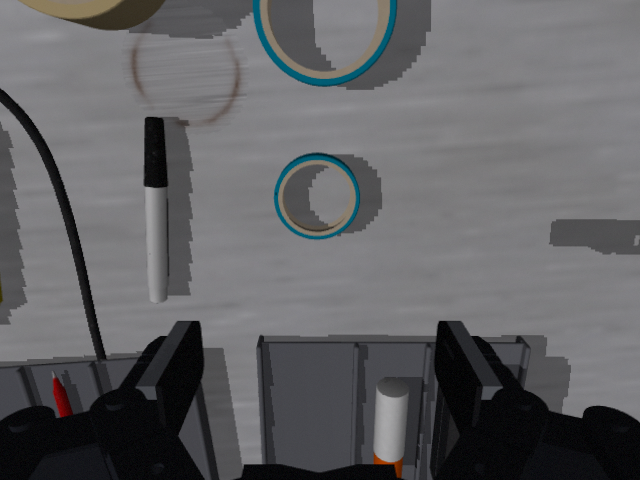

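Wrist view: small teal roll at (317,196), clear of its neighbours. Grasping it.

```bash
python3 -m handwheel '[{"dp":[0.0111,-0.0018,0.03],"delta_rot":[0,0,0],"fingers":0.9},{"dp":[0,0,0.05],"delta_rot":[0,0,0],"fingers":0.9},{"dp":[0,0,0.045],"delta_rot":[0,0,0],"fingers":0.9},{"dp":[0,0,0.025],"delta_rot":[0,0,0],"fingers":0.9},{"dp":[0,0,0.008],"delta_rot":[0,0,0],"fingers":0.9}]' 20
python3 -m handwheel '[{"dp":[0,0,0],"delta_rot":[0,0,0],"fingers":0.6},{"dp":[0,0,0],"delta_rot":[0,0,0],"fingers":0.6},{"dp":[0,0,0.002],"delta_rot":[0,0,0],"fingers":0.6}]'
python3 -m handwheel '[{"dp":[0,0,0.002],"delta_rot":[0,0,0],"fingers":0.6},{"dp":[0,0,0],"delta_rot":[0,0,0],"fingers":0.6}]'
python3 - <<'E'
from h import *
cam('wrist','w3.png')
E
```

```text
time: 10.15
tool_pos: [0.4292, 0.2191, 0.0277]
orientation: [-0.001, 0.037, 0.999, -0.0]
contact_force: [0.2, 0.6, 0.4]
gripper_width: 0.952
grasp_force: 0.0
time: 10.52
tool_pos: [0.43, 0.2193, 0.0276]
orientation: [0.001, 0.037, 0.999, 0.0]
contact_force: [-0.7, 0.4, -0.7]
gripper_width: 0.8
grasp_force: 0.0
time: 10.78
tool_pos: [0.4295, 0.2191, 0.0248]
orientation: [-0.0, 0.037, 0.999, -0.0]
contact_force: [0.5, -0.3, -0.2]
gripper_width: 0.799
grasp_force: 0.0
```

View pics/w3.png

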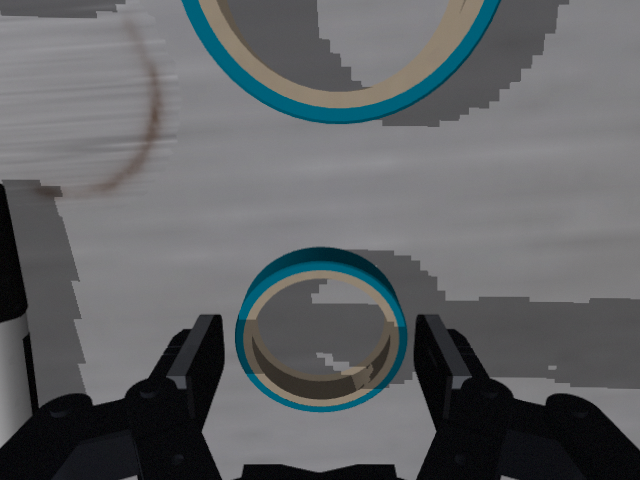

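Roll centred at (321,335) between the pads. Closing.

```bash
python3 -m handwheel '[{"dp":[0,0,0.001],"delta_rot":[0,0,0],"fingers":-1},{"dp":[0,0,0],"delta_rot":[0,0,0],"fingers":-1},{"dp":[0,0,0],"delta_rot":[0,0,0],"fingers":-1},{"dp":[0,0,0],"delta_rot":[0,0,0],"fingers":-1}]' 20
python3 -m handwheel '[{"dp":[0,0,-0.04],"delta_rot":[0,0,0],"fingers":-1},{"dp":[0,0,-0.06],"delta_rot":[0,0,0],"fingers":-1},{"dp":[0,0,-0.05],"delta_rot":[0,0,0],"fingers":-1},{"dp":[0,0,0],"delta_rot":[0,0,0],"fingers":-1}]'
python3 - <<'E'
from h import *
cam('wrist','w4.png')
import go; go.plan(.630,.331,.13,85.8)
E
```

```text
time: 11.32
tool_pos: [0.4296, 0.2192, 0.0245]
orientation: [0.0, 0.037, 0.999, 0.0]
contact_force: [-3.0, -2.0, 9.9]
gripper_width: 0.69
grasp_force: 19.4
time: 11.82
tool_pos: [0.4308, 0.2195, 0.1771]
orientation: [0.004, 0.037, 0.999, 0.001]
contact_force: [-0.3, -0.3, -1.4]
gripper_width: 0.684
grasp_force: 22.6
t 11.88 pos [0.4298 0.2192 0.1748] q6 -1.27 F [ 0.2  0.2 -1.3] w 0.686 gf 22.6
dp [-0.1914  0.1261  0.0455] rot [ 0.0009  0.0028 -0.0001]
```

View pics/w4.png

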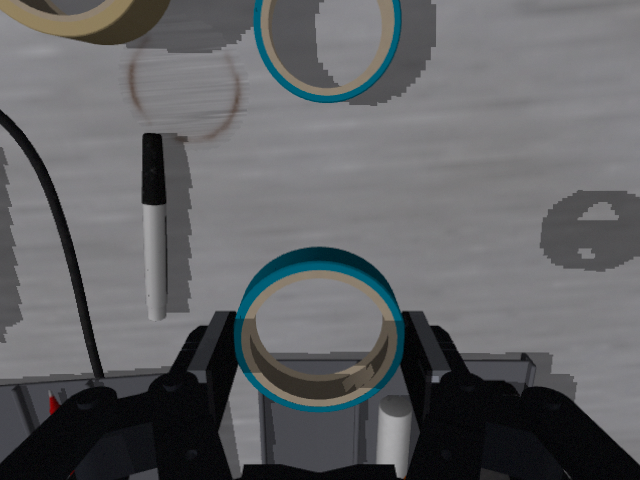

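Roll is held level between the pads, centred at (320,335). Moving over the brick.

```bash
python3 -m handwheel '[{"dp":[-0.03,0.02,0],"delta_rot":[0,0,0],"fingers":-1},{"dp":[-0.045,0.03,0],"delta_rot":[0,0,0],"fingers":-1},{"dp":[-0.045,0.03,0],"delta_rot":[0,0,0],"fingers":-1},{"dp":[-0.045,0.03,0],"delta_rot":[0,0,0],"fingers":-1},{"dp":[-0.026,0.0158,0],"delta_rot":[0,0,0],"fingers":-1}]'
python3 -m handwheel '[{"dp":[0,0,0.04],"delta_rot":[0,0,0],"fingers":-1},{"dp":[0,0,0.04],"delta_rot":[0,0,0],"fingers":-1},{"dp":[0,0,0],"delta_rot":[0,0,0],"fingers":-1},{"dp":[0,0,0],"delta_rot":[0,0,0],"fingers":-1}]'
python3 - <<'E'
from h import *
cam('wrist','w5.png')
import go; go.plan(.6297,.3307,.0725,85.8)
E
```

```text
time: 12.5
tool_pos: [0.6303, 0.3314, 0.1704]
orientation: [-0.002, 0.037, 0.999, -0.001]
contact_force: [0.2, -0.6, 0.1]
gripper_width: 0.69
grasp_force: 22.6
time: 13.0
tool_pos: [0.6297, 0.3307, 0.0946]
orientation: [0.0, 0.037, 0.999, 0.0]
contact_force: [0.2, 0.3, 0.4]
gripper_width: 0.685
grasp_force: 22.6
t 13.05 pos [0.6299 0.3308 0.0954] q6 -1.18 F [ 0.1 -0.   0.3] w 0.688 gf 22.6
dp [ 0.0002 -0.0001  0.0229] rot [ 0.0009  0.0023 -0.0001]
```

View pics/w5.png

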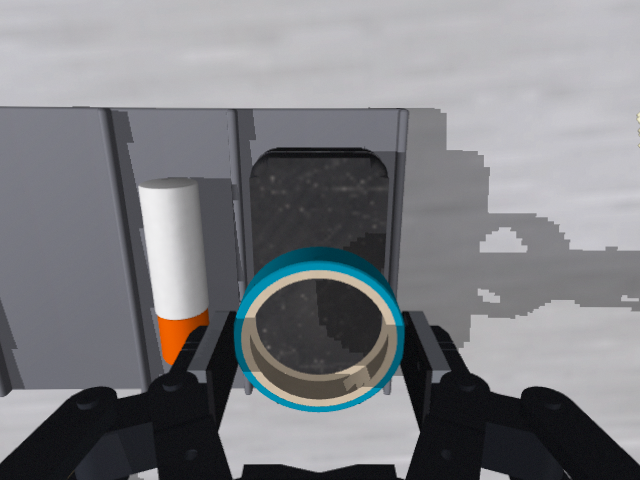

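Run:
```python
from h import *
c=cam('wrist')
print(px2w(c,[[320,157],[250,210],[387,210]],.047).round(4).tolist(),px2w(c,[[320,148]],.03).round(4).tolist())
print(px2w(c,[[320,109],[236,110],[404,110]],.019).round(4).tolist())
```

```text
[[0.5727, 0.335, 0.047], [0.5919, 0.3053, 0.047], [0.5959, 0.3606, 0.047]] [[0.5714, 0.3352, 0.03]]
[[0.556, 0.3363, 0.019], [0.5539, 0.2997, 0.019], [0.5591, 0.3728, 0.019]]
```

Brick near end at (320,153), lateral centre matches: brick centre ≈(0.6297,0.3305), right under the tape. Lowering.

```bash
python3 -m handwheel '[{"dp":[0,0,0.015],"delta_rot":[0,0,0],"fingers":-1},{"dp":[0,0,0.007],"delta_rot":[0,0,0],"fingers":-1},{"dp":[0,0,0.001],"delta_rot":[0,0,0],"fingers":-1},{"dp":[0,0,0],"delta_rot":[0,0,0],"fingers":-1}]'
python3 -m handwheel '[{"dp":[0,0,0.001],"delta_rot":[0,0,0],"fingers":-1},{"dp":[0,0,0],"delta_rot":[0,0,0],"fingers":-1}]'
```

```text
time: 13.6
tool_pos: [0.629, 0.3305, 0.0713]
orientation: [-0.0, 0.037, 0.999, -0.0]
contact_force: [-3.4, -1.1, 6.5]
gripper_width: 0.686
grasp_force: 23.7
time: 13.85
tool_pos: [0.629, 0.3305, 0.0713]
orientation: [0.0, 0.037, 0.999, -0.0]
contact_force: [-4.1, -3.6, 11.0]
gripper_width: 0.688
grasp_force: 24.2
```

```bash
python3 -m handwheel '[{"dp":[0,0,-0.001],"delta_rot":[0,0,0],"fingers":-1},{"dp":[0,0,0],"delta_rot":[0,0,0],"fingers":0.7},{"dp":[0,0,0],"delta_rot":[0,0,0],"fingers":0.7},{"dp":[0,0,-0.02],"delta_rot":[0,0,0],"fingers":0.7},{"dp":[0,0,-0.05],"delta_rot":[0,0,0],"fingers":0.7}]'
python3 - <<'E'
from h import *
import go; go.plan(.47,.0,.20,80)
E
```

```text
time: 14.48
tool_pos: [0.6283, 0.3302, 0.1386]
orientation: [-0.003, 0.037, 0.999, -0.001]
contact_force: [0.3, -0.2, 0.0]
gripper_width: 0.852
grasp_force: 0.0
t 14.47 pos [0.6283 0.3302 0.1386] q6 -1.18 F [ 0.3 -0.2  0. ] w 0.852 gf 0.0
dp [ 0.134  -0.3411 -0.0598] rot [-0.0026 -0.0055  0.101 ]
```

```bash
python3 -m handwheel '[{"dp":[0,0,-0.05],"delta_rot":[0,0,0],"fingers":0.2},{"dp":[0.0217,-0.0517,-0.005],"delta_rot":[0,0,0],"fingers":0.2},{"dp":[0.0217,-0.0517,-0.005],"delta_rot":[0,0,0],"fingers":0.2},{"dp":[0.0217,-0.0517,0],"delta_rot":[0,0,0],"fingers":0.2},{"dp":[0.0217,-0.0517,0],"delta_rot":[0,0,0],"fingers":0.2}]'
python3 -m handwheel '[{"dp":[0.0217,-0.0517,0],"delta_rot":[0,0,0],"fingers":0.2},{"dp":[0.0217,-0.0517,0],"delta_rot":[0,0,0],"fingers":0.2},{"dp":[0.0217,-0.0517,0],"delta_rot":[0,0,0],"fingers":0.2},{"dp":[0,0,0],"delta_rot":[0,0,0.1],"fingers":0.2},{"dp":[0,0,0],"delta_rot":[0,0,0],"fingers":0.2}]'
python3 - <<'E'
from fit import *
cam('top','top3.png')
c=cam('wrist','w6.png')
o=regs(('wrist',),'cutter_c',(.43,-.028))
for a in (1.37,-1.77):
    if o: r=fit('cutter_c',(.43,-.028,a),o); print(r.x.round(4),r.fun)
if o: print(cv2.minAreaRect(np.argwhere(o[0][3])[:,::-1].astype(np.float32)))
c=cam('wrist')
o=regs(('wrist',),'marker_c',(.432,.105))
if o: r=fit('marker_c',(.432,.105,1.4),o); print(r.x.round(4),r.fun)
import go; go.plan(.43,-.028,.03,80)
a=cv2.imread('pics/top3.png')[110:310,210:480]; cv2.imwrite('pics/top3c.png',cv2.resize(a,None,fx=2.9,fy=2.9,interpolation=2))
E
```

```text
time: 15.1
tool_pos: [0.5265, 0.1293, 0.2007]
orientation: [0.0, 0.037, 0.999, -0.0]
contact_force: [0.4, -0.8, 0.1]
gripper_width: 0.598
grasp_force: 0.0
time: 15.72
tool_pos: [0.4512, -0.0196, 0.2009]
orientation: [0.0, 0.087, 0.996, 0.0]
contact_force: [0.1, 0.2, -0.1]
gripper_width: 0.601
grasp_force: 0.0
[ 0.4315 -0.0292  1.3728] 0.052339046908344566
[ 0.4424 -0.0315 -1.7689] 0.06953305008189681
((300.3310546875, 183.49761962890625), (32.81364822387695, 212.8802947998047), 0.8069294095039368)
t 16.07 pos [ 0.4513 -0.0188  0.2007] q6 -1.7 F [ 0.7 -0.6 -0.2] w 0.603 gf 0.0
dp [ 0.0194 -0.0127  0.1707] rot [ 0.     -0.0001  0.0027]
```

View pics/w6.png

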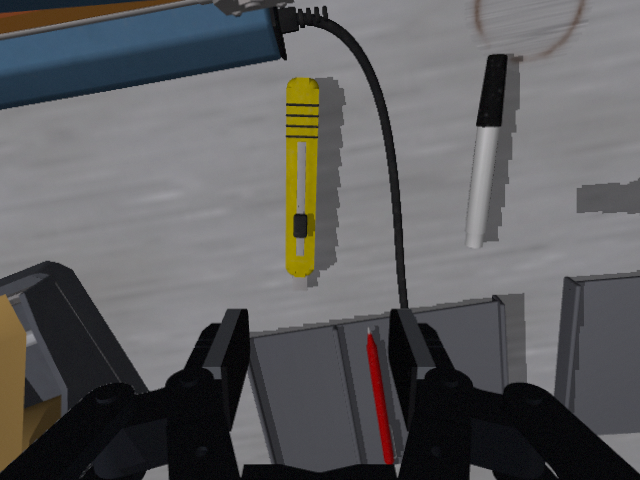

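View pics/top3c.png

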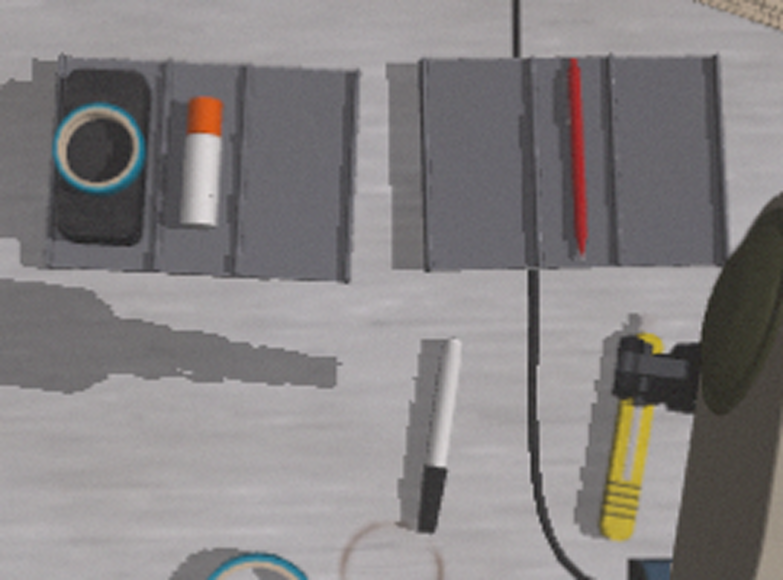

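Top crop: tape (100,147) sits on the brick (104,155), in the glue tray's left bay. Wrist view: cutter body from (303,77) to (300,275), nose pointing away from the robot; sealer corner at (285,50).

Run:
```python
from h import *
c=cam('wrist'); Rm=cv2.Rodrigues(np.array(c['rvec']))[0]; print('campos',(-Rm.T@np.ravel(c['tvec'])).round(3), manip.state()['tool_pos'].round(3))
print(px2w(c,[[303,78],[300,275],[287,170],[318,170],[300,285]],.012).round(4).tolist(), px2w(c,[285,55],.03).round(3))
t=cam('top'); print(px2w(t,[[430,308],[430,345]],.05).round(3))
import go; go.plan(.4315,-.0292,.026,78.7)
```

```text
campos [ 0.371 -0.005  0.322] [ 0.451 -0.019  0.201]
[[0.3607, -0.0143, 0.012], [0.5015, -0.0426, 0.012], [0.4194, -0.0368, 0.012], [0.4231, -0.0148, 0.012], [0.5099, -0.0442, 0.012]] [[ 0.346 -0.022  0.03 ]]
[[ 0.336 -0.02   0.05 ]
 [ 0.266 -0.018  0.05 ]]
t 16.18 pos [ 0.4513 -0.0189  0.2008] q6 -1.7 F [0.1 0.8 0.2] w 0.6 gf 0.0
dp [ 0.0177 -0.0135  0.1748] rot [ 0.     -0.0001  0.0248]
```

```bash
python3 -m handwheel '[{"dp":[0.0179,-0.0128,0.03],"delta_rot":[0,0,0.0248],"fingers":0},{"dp":[0,0,0.05],"delta_rot":[0,0,0],"fingers":0},{"dp":[0,0,0.03],"delta_rot":[0,0,0],"fingers":0},{"dp":[0,0,0],"delta_rot":[0,0,0],"fingers":0}]' 30
python3 -m handwheel '[{"dp":[0,0,0.03],"delta_rot":[0,0,0],"fingers":0},{"dp":[0,0,0.025],"delta_rot":[0,0,0],"fingers":0},{"dp":[0,0,0.01],"delta_rot":[0,0,0],"fingers":0},{"dp":[0,0,0],"delta_rot":[0,0,0],"fingers":0}]'
python3 -m handwheel '[{"dp":[0,0,0],"delta_rot":[0,0,0],"fingers":-1},{"dp":[0,0,0],"delta_rot":[0,0,0],"fingers":-1},{"dp":[0,0,0],"delta_rot":[0,0,0],"fingers":-1},{"dp":[0,0,0],"delta_rot":[0,0,0],"fingers":-1}]' 30
```

```text
time: 16.68
tool_pos: [0.4306, -0.0284, 0.0897]
orientation: [-0.002, 0.099, 0.995, 0.0]
contact_force: [0.7, 0.3, 0.2]
gripper_width: 0.501
grasp_force: 0.0
time: 17.18
tool_pos: [0.4318, -0.0288, 0.0264]
orientation: [0.0, 0.099, 0.995, -0.0]
contact_force: [0.8, 0.5, 0.1]
gripper_width: 0.507
grasp_force: 0.0
time: 17.68
tool_pos: [0.4319, -0.0288, 0.0269]
orientation: [0.001, 0.099, 0.995, -0.0]
contact_force: [-1.8, 0.8, 5.7]
gripper_width: 0.249
grasp_force: 29.7
```

```bash
python3 -m handwheel '[{"dp":[0,0,-0.04],"delta_rot":[0,0,0],"fingers":-1},{"dp":[0,0,-0.05],"delta_rot":[0,0,0],"fingers":-1},{"dp":[0,0,-0.03],"delta_rot":[0,0,-0.1],"fingers":-1},{"dp":[0,0,0],"delta_rot":[0,0,-0.099],"fingers":-1},{"dp":[0,0,0],"delta_rot":[0,0,0],"fingers":-1}]'
python3 go.py .6225 .0715 .15 90.2
```

```text
time: 18.3
tool_pos: [0.4313, -0.0286, 0.1465]
orientation: [0.001, -0.0, 1.0, -0.0]
contact_force: [-0.0, 0.0, -0.7]
gripper_width: 0.248
grasp_force: 30.0
t 18.3 pos [ 0.4313 -0.0286  0.1465] q6 -1.91 F [-0.   0.  -0.7] w 0.248 gf 30.0
dp [-0.1912  0.1001 -0.0033] rot [-0.0004  0.0012 -0.0035]
```

```bash
python3 -m handwheel '[{"dp":[-0.03,0.015,0],"delta_rot":[0,0,0],"fingers":-1},{"dp":[-0.045,0.025,0],"delta_rot":[0,0,0],"fingers":-1},{"dp":[-0.045,0.025,0],"delta_rot":[0,0,0],"fingers":-1},{"dp":[-0.045,0.02,0],"delta_rot":[0,0,0],"fingers":-1},{"dp":[-0.026,0.015,0],"delta_rot":[0,0,0],"fingers":-1}]'
python3 -m handwheel '[{"dp":[0,0,0.04],"delta_rot":[0,0,0],"fingers":-1},{"dp":[0,0,0.02],"delta_rot":[0,0,0],"fingers":-1},{"dp":[0,0,0],"delta_rot":[0,0,0],"fingers":-1}]'
python3 - <<'E'
from h import *
cam('wrist','w7.png')
import go; go.plan(.6225,.0715,.0395,90.2)
E
```

```text
time: 18.92
tool_pos: [0.6237, 0.0725, 0.1451]
orientation: [-0.0, 0.0, 1.0, 0.0]
contact_force: [-0.4, -1.2, -0.1]
gripper_width: 0.245
grasp_force: 29.9
time: 19.3
tool_pos: [0.6214, 0.0715, 0.0841]
orientation: [-0.002, 0.0, 1.0, 0.0]
contact_force: [0.2, -0.6, -1.5]
gripper_width: 0.25
grasp_force: 29.9
t 19.35 pos [0.6221 0.0714 0.0856] q6 -1.64 F [-1.2  0.1  0.2] w 0.246 gf 29.9
dp [-0.0004  0.      0.0461] rot [ 0.0001 -0.0013 -0.0041]
```

View pics/w7.png

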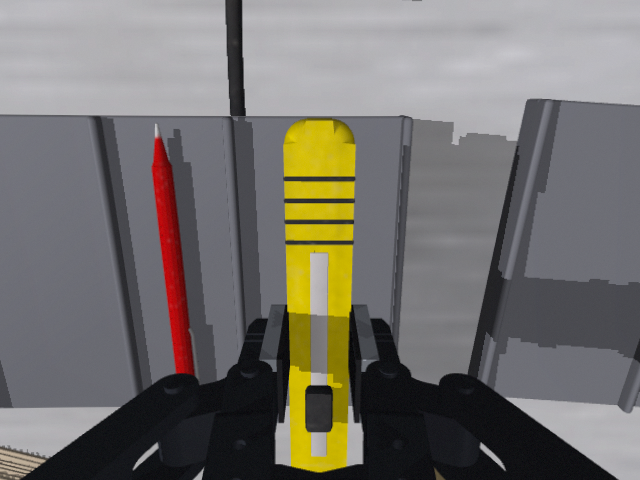

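The wrist view shows the cutter (cols 285–355) above the left bay, between the ridges at cols 233 and 405, parallel to them.

Run:
```python
from h import *
c=cam('wrist')
print(px2w(c,[[320,117],[232,118],[405,118],[20,116],[20,407]],.019).round(4).tolist())
print(px2w(c,[[320,121]],.066).round(4).tolist(),px2w(c,[[285,170],[355,170],[291,440],[348,440]],.0715).round(4).tolist())
```

```text
[[0.5506, 0.0714, 0.019], [0.5511, 0.0346, 0.019], [0.551, 0.1069, 0.019], [0.5509, -0.0526, 0.019], [0.6966, -0.0839, 0.019]]
[[0.5494, 0.0713, 0.066]] [[0.5639, 0.0603, 0.0715], [0.5638, 0.0822, 0.0715], [0.6693, 0.0602, 0.0715], [0.6692, 0.0824, 0.0715]]
```

```bash
python3 -m handwheel '[{"dp":[-0.0015,-0.0003,0.02],"delta_rot":[0,0,-0.004],"fingers":-1},{"dp":[0,0,0.018],"delta_rot":[0,0,0],"fingers":-1},{"dp":[0,0,0.005],"delta_rot":[0,0,0],"fingers":-1},{"dp":[0,0,0],"delta_rot":[0,0,0],"fingers":-1}]'
python3 -m handwheel '[{"dp":[0,0,0.0015],"delta_rot":[0,0,0],"fingers":-1},{"dp":[0,0,0.001],"delta_rot":[0,0,0],"fingers":-1},{"dp":[0,0,0],"delta_rot":[0,0,0],"fingers":-1}]'
```

```text
time: 19.9
tool_pos: [0.6242, 0.0711, 0.0437]
orientation: [0.001, -0.002, 1.0, -0.0]
contact_force: [-0.1, 0.3, -0.3]
gripper_width: 0.243
grasp_force: 29.9
time: 20.27
tool_pos: [0.6238, 0.0712, 0.0405]
orientation: [0.0, -0.002, 1.0, -0.0]
contact_force: [0.4, -0.6, -0.5]
gripper_width: 0.246
grasp_force: 29.9
```

```bash
python3 -m handwheel '[{"dp":[0,0,0.001],"delta_rot":[0,0,0],"fingers":-1},{"dp":[0,0,0],"delta_rot":[0,0,0],"fingers":-1},{"dp":[0,0,0],"delta_rot":[0,0,0],"fingers":-0.3},{"dp":[0,0,0],"delta_rot":[0,0,0],"fingers":-0.3}]'
python3 -m handwheel '[{"dp":[0,0,-0.03],"delta_rot":[0,0,0],"fingers":-0.3},{"dp":[0,0,-0.06],"delta_rot":[0,0,0],"fingers":0},{"dp":[0,0,-0.06],"delta_rot":[0,0,0],"fingers":0}]'
python3 go.py .455 .105 .19 80
```

```text
time: 20.78
tool_pos: [0.6237, 0.0712, 0.0391]
orientation: [-0.0, -0.002, 1.0, 0.0]
contact_force: [0.3, -0.6, -1.7]
gripper_width: 0.35
grasp_force: 0.0
time: 21.15
tool_pos: [0.6235, 0.0712, 0.1907]
orientation: [-0.0, -0.002, 1.0, 0.0]
contact_force: [0.9, 0.9, -0.6]
gripper_width: 0.494
grasp_force: 0.0
t 21.15 pos [0.6235 0.0712 0.1907] q6 -1.65 F [ 0.9  0.9 -0.6] w 0.494 gf 0.0
dp [0.1684 0.0346 0.0009] rot [ 0.     -0.0009  0.1793]
```

```bash
python3 -m handwheel '[{"dp":[0.042,0.0086,0],"delta_rot":[0,0,0],"fingers":0},{"dp":[0.042,0.0086,0],"delta_rot":[0,0,0],"fingers":0},{"dp":[0.042,0.0086,0],"delta_rot":[0,0,0],"fingers":0},{"dp":[0.042,0.0086,0],"delta_rot":[0,0,0],"fingers":0}]'
python3 -m handwheel '[{"dp":[0,0,0],"delta_rot":[0,0,0.09],"fingers":0},{"dp":[0,0,0],"delta_rot":[0,0,0.089],"fingers":0},{"dp":[0,0,0],"delta_rot":[0,0,0],"fingers":0},{"dp":[0,0,0],"delta_rot":[0,0,0],"fingers":0}]'
python3 - <<'E'
from fit import *
c=cam('wrist','w8.png')
o=regs(('wrist',),'marker_c',(.433,.105))
if o:
    r=fit('marker_c',(.433,.105,1.4),o); print(r.x.round(4),r.fun)
    print(cv2.minAreaRect(np.argwhere(o[0][3])[:,::-1].astype(np.float32)))
import go; go.plan(.433,.1047,.0265,80)
E
```

```text
time: 21.65
tool_pos: [0.4542, 0.105, 0.1892]
orientation: [0.0, -0.002, 1.0, 0.0]
contact_force: [0.1, -0.3, 0.0]
gripper_width: 0.501
grasp_force: 0.0
time: 22.15
tool_pos: [0.4556, 0.1047, 0.1892]
orientation: [-0.0, 0.086, 0.996, 0.0]
contact_force: [0.3, 0.2, 0.1]
gripper_width: 0.498
grasp_force: 0.0
[0.4354 0.1036 1.3989] 0.0711581575110719
((312.5, 178.0), (192.0, 23.0), 90.0)
t 22.3 pos [0.4557 0.1047 0.1892] q6 -1.43 F [ 0.2 -0.4  0.7] w 0.503 gf 0.0
dp [ 0.0223 -0.0039  0.1627] rot [-0.     -0.0002  0.0011]
```

View pics/w8.png

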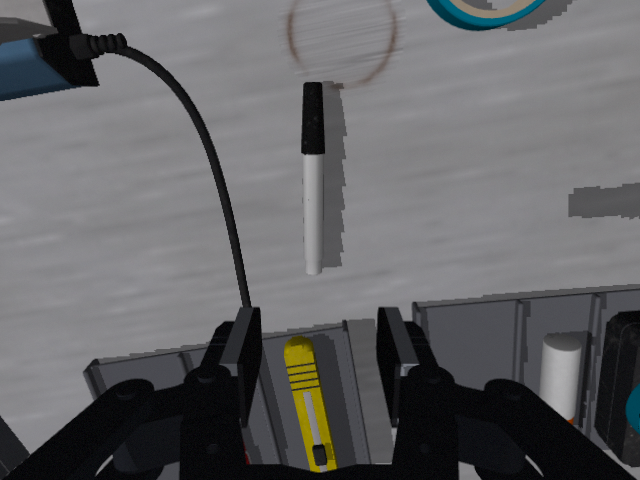

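Wrist view: cutter lies in the left bay of the pen tray; marker runs from (313,82) to (314,273), aligned with the tool.

```bash
python3 go.py .4354 .1038 .0262 80.1; python3 -m handwheel '[{"dp":[0.0199,-0.0044,0.03],"delta_rot":[0,0,0],"fingers":-0.2},{"dp":[0,0,0.055],"delta_rot":[0,0,0],"fingers":-0.2},{"dp":[0,0,0.045],"delta_rot":[0,0,0],"fingers":-0.2},{"dp":[0,0,0.025],"delta_rot":[0,0,0],"fingers":-0.2},{"dp":[0,0,0.008],"delta_rot":[0,0,0],"fingers":-0.2}]' 25
python3 -m handwheel '[{"dp":[0,0,0],"delta_rot":[0,0,0],"fingers":-0.2},{"dp":[0,0,0],"delta_rot":[0,0,0],"fingers":-1},{"dp":[0,0,0],"delta_rot":[0,0,0],"fingers":-1},{"dp":[0,0,0],"delta_rot":[0,0,0],"fingers":-1},{"dp":[0,0,0],"delta_rot":[0,0,0],"fingers":-1}]' 25
python3 -m handwheel '[{"dp":[0,0,-0.04],"delta_rot":[0,0,0],"fingers":-1},{"dp":[0,0,-0.05],"delta_rot":[0,0,0],"fingers":-1},{"dp":[0,0,-0.03],"delta_rot":[0,0,-0.09],"fingers":-1},{"dp":[0,0,0],"delta_rot":[0,0,-0.089],"fingers":-1},{"dp":[0,0,0],"delta_rot":[0,0,0],"fingers":-1}]'
python3 go.py .6235 -.0607 .15 90.2
```

```text
t 22.3 pos [0.4557 0.1047 0.1892] q6 -1.43 F [ 0.2 -0.4  0.7] w 0.503 gf 0.0
dp [ 0.0198 -0.0044  0.163 ] rot [-0.     -0.0002 -0.0007]
time: 22.92
tool_pos: [0.4349, 0.1038, 0.0252]
orientation: [-0.001, 0.087, 0.996, -0.0]
contact_force: [0.3, 0.3, -0.2]
gripper_width: 0.4
grasp_force: 0.0
time: 23.55
tool_pos: [0.4359, 0.1039, 0.0273]
orientation: [0.001, 0.087, 0.996, 0.0]
contact_force: [-0.5, 0.3, 7.1]
gripper_width: 0.166
grasp_force: 25.1
time: 24.18
tool_pos: [0.4351, 0.1039, 0.1468]
orientation: [0.0, -0.002, 1.0, -0.0]
contact_force: [0.3, -0.2, 0.2]
gripper_width: 0.172
grasp_force: 24.7
t 24.18 pos [0.4351 0.1039 0.1468] q6 -1.61 F [ 0.3 -0.2  0.2] w 0.172 gf 24.7
dp [-0.1877 -0.1653 -0.003 ] rot [-0.      0.001   0.0006]
```

```bash
python3 -m handwheel '[{"dp":[-0.03,-0.025,0],"delta_rot":[0,0,0],"fingers":-1},{"dp":[-0.045,-0.04,0],"delta_rot":[0,0,0],"fingers":-1},{"dp":[-0.045,-0.04,0],"delta_rot":[0,0,0],"fingers":-1},{"dp":[-0.045,-0.04,0],"delta_rot":[0,0,0],"fingers":-1},{"dp":[-0.0227,-0.0203,0],"delta_rot":[0,0,0],"fingers":-1}]'
python3 -m handwheel '[{"dp":[0,0,0.04],"delta_rot":[0,0,0],"fingers":-1},{"dp":[0,0,0.02],"delta_rot":[0,0,0],"fingers":-1},{"dp":[0,0,0],"delta_rot":[0,0,0],"fingers":-1}]'
python3 - <<'E'
from h import *
cam('wrist','w9.png')
import go; go.plan(.6235,-.0607,.0403,90.2)
E
```

```text
time: 24.8
tool_pos: [0.6252, -0.0628, 0.1453]
orientation: [-0.0, -0.0, 1.0, 0.0]
contact_force: [0.4, 0.7, -0.9]
gripper_width: 0.17
grasp_force: 24.7
time: 25.18
tool_pos: [0.6228, -0.0603, 0.0845]
orientation: [-0.002, -0.002, 1.0, 0.001]
contact_force: [0.6, 0.5, -0.5]
gripper_width: 0.171
grasp_force: 24.7
t 25.23 pos [ 0.6236 -0.0605  0.086 ] q6 -1.86 F [-0.   1.1 -0.1] w 0.168 gf 24.7
dp [ 0.     -0.0002  0.0457] rot [ 0.0004 -0.0012  0.0001]
```

View pics/w9.png

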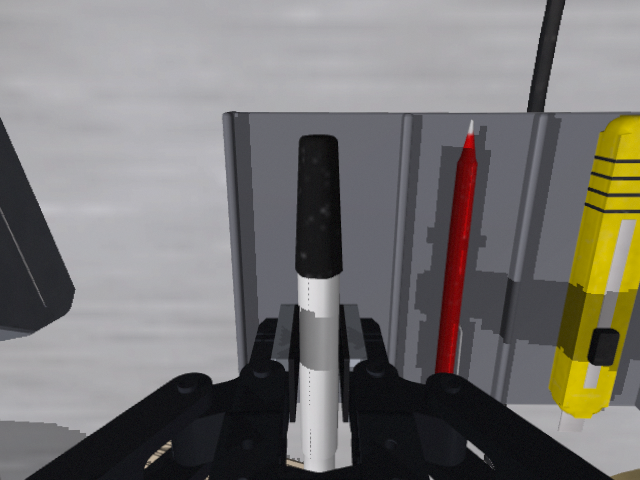

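Marker (cols 298–340) hangs over the right bay between ridges at cols 231 and 407. Checking its lengthwise position and lowering.

```bash
python3 - <<'E'
from h import *
c=cam('wrist')
print(px2w(c,[[231,114],[407,116]],.019).round(4).tolist(), px2w(c,[[319,138]],.067).round(4).tolist())
E
python3 -m handwheel '[{"dp":[0,-0.0002,0.02],"delta_rot":[0,0,0],"fingers":-1},{"dp":[0,0,0.018],"delta_rot":[0,0,0],"fingers":-1},{"dp":[0,0,0.005],"delta_rot":[0,0,0],"fingers":-1},{"dp":[0,0,0.002],"delta_rot":[0,0,0],"fingers":-1},{"dp":[0,0,0],"delta_rot":[0,0,0],"fingers":-1}]'
python3 -m handwheel '[{"dp":[0,0,0.001],"delta_rot":[0,0,0],"fingers":-1},{"dp":[0,0,0],"delta_rot":[0,0,0],"fingers":-1}]'
```

```text
[[0.5511, -0.098, 0.019], [0.5515, -0.0245, 0.019]] [[0.556, -0.0613, 0.067]]
time: 25.9
tool_pos: [0.6241, -0.0608, 0.0422]
orientation: [0.001, -0.002, 1.0, -0.0]
contact_force: [-0.9, -0.4, 0.6]
gripper_width: 0.168
grasp_force: 24.7
time: 26.15
tool_pos: [0.6238, -0.0607, 0.0406]
orientation: [0.0, -0.002, 1.0, -0.0]
contact_force: [-0.4, 0.4, -0.5]
gripper_width: 0.167
grasp_force: 24.7
```

```bash
python3 -m handwheel '[{"dp":[0,0,0.001],"delta_rot":[0,0,0],"fingers":-1},{"dp":[0,0,0],"delta_rot":[0,0,0],"fingers":-1},{"dp":[0,0,0],"delta_rot":[0,0,0],"fingers":-0.6},{"dp":[0,0,0],"delta_rot":[0,0,0],"fingers":-0.4},{"dp":[0,0,0],"delta_rot":[0,0,0],"fingers":-0.4}]'
python3 -m handwheel '[{"dp":[0,0,-0.03],"delta_rot":[0,0,0],"fingers":-0.4},{"dp":[0,0,-0.06],"delta_rot":[0,0,0],"fingers":-0.4},{"dp":[0,0,-0.06],"delta_rot":[0,0,0],"fingers":-0.4},{"dp":[0.05,0.03,-0.02],"delta_rot":[0,0,0],"fingers":-0.4},{"dp":[0.05,0.03,0],"delta_rot":[0,0,0],"fingers":-0.4}]'
python3 -m handwheel '[{"dp":[0.05,0.04,0],"delta_rot":[0,0,0],"fingers":-0.4},{"dp":[0.05,0.04,0],"delta_rot":[0,0,0],"fingers":-0.4},{"dp":[0.03,0.04,0],"delta_rot":[0,0,0],"fingers":-0.4},{"dp":[0,0,0],"delta_rot":[0,0,0],"fingers":-0.4},{"dp":[0,0,0],"delta_rot":[0,0,0],"fingers":-0.4}]'
python3 - <<'E'
from fit import *
for l,x0,z in(('tape_c',(.63,.331,0),.047),('brick_c',(.63,.331,1.5),.013),('cutter_c',(.624,.071,1.57),.013),('marker_c',(.6235,-.061,1.57),.013)):
    o=regs(('top',),l,x0)
    if o: r=fit(l,x0,o,z); print(l,r.x.round(4),round(r.fun,3))
c=cam('top','top9.png'); a=c['image'][110:220,210:480]; cv2.imwrite('pics/top9c.png',cv2.resize(a,None,fx=2.9,fy=2.9,interpolation=2))
E
```

```text
time: 26.78
tool_pos: [0.6237, -0.0607, 0.0392]
orientation: [-0.0, -0.002, 1.0, 0.0]
contact_force: [0.2, 0.5, 0.3]
gripper_width: 0.302
grasp_force: 0.0
time: 27.4
tool_pos: [0.5228, -0.0008, 0.2108]
orientation: [0.002, -0.002, 1.0, -0.0]
contact_force: [0.4, 1.1, -0.6]
gripper_width: 0.298
grasp_force: 0.0
time: 28.02
tool_pos: [0.3959, 0.1161, 0.2095]
orientation: [0.0, -0.003, 1.0, -0.0]
contact_force: [0.3, -0.4, -0.4]
gripper_width: 0.301
grasp_force: 0.0
tape_c [0.6257 0.3285 0.2285] 0.124
brick_c [0.6254 0.3307 1.504 ] 0.057
cutter_c [0.6188 0.0714 1.5769] 0.125
marker_c [ 0.6213 -0.0607  1.5246] 0.245
```

View pics/top9c.png

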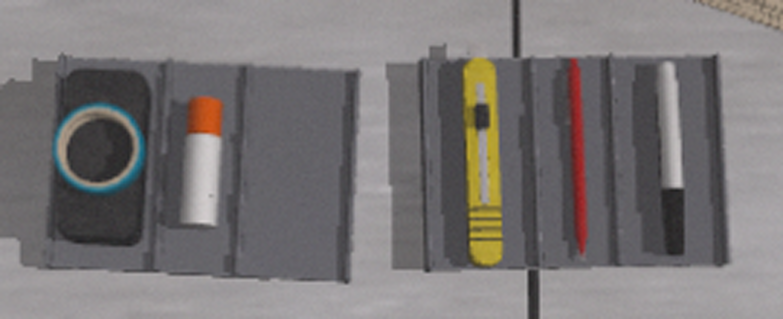

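The top view shows everything in place: the tape (100,147) on the brick in the left bay of the glue tray, and the cutter (483,160) and marker (670,158) lengthwise in the side bays of the pen tray.

```bash
python3 -c "from workcell import manip; print(manip.job_done())"
```

```text
the job is handed in; nothing more can be done
None
```

Both trays are made up and the job was handed in at about 28 s on the robot's clock, with no verdict returned: brick with the teal tape on it left of the glue stick (tape within about 2 mm of centre), cutter left of the pen and marker right of it.

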